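Test two stop blocks on the slip ramp, hang the good one, tray the worn one

ROBOT

A 7-joint arm with a two-finger parallel gripper is mounted at the origin on the work surface. World frame = base frame: x ahead of the robot, y to its left, z up, the work surface at z = 0. Lengths are in m, angles in degrees, forces in N, time in s.
With the tool pointing down it reaches from about 0.425 to 0.875 m from the base axis. Payload 4.7 kg.
Tool frame: the origin (TCP) lies at the very end of the fingers, on their centre line; the grasp point (between the pads) lies env.hold_point_z behind it (env.hold_point_z is the distance from the TCP to the grasp point, in m); z points along the fingers, y is the line along which they close (so a half turn about z gives the same grasp; the last joint's range is limited). The gripper opens to 87 mm and grips with 3 to 60 N. Pads are 19 mm wide; open, the fingers measure 117 mm over their backs; the gripper's body (75 mm by 190 mm) begins 51 mm behind the grasp point.
Start: joints at [76.381, 18.392, -4.016, 83.108, 1.295, 78.541, -3.26], TCP at [0.162, -0.63, 0.223] pointing down, gripper open.
Joint ranges: [-163.93, 163.93], [-17.29, 119.83], [-79.2, 71.16], [3.27, 140.29], [-89.18, 269.18], [5.43, 117.66], [-154.24, 154.24]. Speed limits (degrees/s): [147.25, 147.25, 180, 180, 180, 180, 180].

INTERFACE

Orientations are given as [roll, pitch, yaw] about the fixed x, y, z axes, in that order (R = Rz(yaw) Ry(pitch) Rx(roll)).
In Python, from cell import env gives the robot as it stands.
- The arm moves only by the shell command python3 -m jog 'ROWS' [FORCE]. ROWS is JSON, a list of rows, each an object with "dp": the shift along the tool's x, y, z in cm, a list of three; "twist": the turn about the tool's z in degrees; "fingers": the opening, from 0 (shut) to 1 (fully open). A call has 1 to 8 rows; each row is the pose to reach, as a shift and turn from the pose commanded when the call began, along the tool's axes at that moment; what a row does not reach only later rows make up. A row lasts 1/8 s, in which the tool goes at most 62.5 mm and 10.7 degrees, less where a joint would pass 70% of its speed; a pose out of reach is approached as far as the arm can. A call with a gripper value outside its range is refused whole. The fingers move at their own pace and stop on an object; FORCE is the grip in N (left out, the last holds). Time passes only in rows, so rows that repeat a pose let the fingers close. It gives the time, the measured TCP pose, the force, the opening and the grip force at its end, in the units of the state.
- env.get_obs(): the state, without advancing time (a new reading comes with each control period).
- env.read_camera(name): name is "scene" or "top"; returns a dict with "pixels" (480x640x3 uint8, blue, green, red), "depth" (480x640 float32, m along the optical axis (not along the pixel's ray), 0 where there is no reading), "fx", "fy", "cx", "cy" (pixels), "rvec" (rotation vector, rad) and "tvec" (3), from world to camera coordinates, as OpenCV has them. Camera axes: x right, y down, z forward; pixel columns grow to the right and rows downward; lengths in m; the calibration is good to about 2 mm. A picture is of the moment at which its call begins.
- env.sign_off(): hands the job in; it is judged then, once.
The state is a dict: "time_s": time; "qpos": joint angles; "joint_velocities": joint speeds; "effort": joint torques, N m; "tool_pos": TCP position; "tool_rot": TCP orientation; "force": force on the tool from outside, world axes, zero at the start; "wrist_torque": the same for the moment, N m; "grip_width": finger opening in m; "grasp_force": force on a finger pad.
Only numpy, scipy, OpenCV 4.12 (cv2) and the standard library are available. Lean on these libraries where they do the work, as an engineer would, in place of code of your own. Each camera call takes 0.05 s, during which the arm holds its last target. There are 200 camera calls.

TASK

Two look-alike stop blocks must be checked for grip: stand both side by side on the black line near the top of the tilted test ramp and let go, and leave both there until one has slid down to the lip by itself and the other is seen to stay. Then hang the block that stayed put by the hole in its fin on the stand's peg, and stand the one that slid upright in the grey tray. Let go of both and leave the other things on the table where they are.

Things in the scene. Friction and masses are not known exactly. Their poses are not given: they have to be found in the camera images.
- stop_a: One of two identical-looking steel stop blocks: foot with rubber sole, 70 (x) x 46 (y) x 14 mm high; upright fin centred on it, 46 mm wide (x), 8 mm thick (y), its top 84 mm above the sole; 24 mm hole through the fin along y. About 0.45 kg, up to a third more or less. Origin: centre of the sole's underside, z up. Starts upright on the table.
- stop_b: The other stop block, same shape and axes. Which sole is worn can only be found by trying on the ramp: once let go there, the worn one slides down within a second and the sound one stays.
- stop_a_center (a point): Centre of the first block's fin and height, 42 mm above the sole; axes as the block's.
- stop_b_center (a point): Centre of the second block's fin and height, 42 mm above the sole; axes as the block's.
- stop_a_hole (a point): Centre of the hole in the first block's fin, 32 mm above the sole (52 mm below the fin's top); axes as the block's, the hole runs along y.
- stop_b_hole (a point): Centre of the hole in the second block's fin, 32 mm above the sole; axes as the block's, the hole runs along y.
- ramp_face: Steel face of the fixed test ramp, 180 mm along the slope, 240 mm wide, tilted 25 degrees. Origin: middle of the upper surface. x points up the slope (away from the robot, roughly), y level across it, z out of the surface. A lip 8 mm thick, 14 mm high runs along the lower edge, inner side at x = -82 mm; a block that slid down rests against it.
- ramp_line (a point): Middle of the thin black line that runs across the ramp face (along y), 30 mm up the slope from the face's middle; axes as the face's. Two blocks fit on it side by side, 55 mm left and right of this point, fins running up and down the slope.
- peg: Fixed round steel peg, 10 mm thick. Origin: on its axis, at the post that carries it. x runs outward along the peg (towards the robot, roughly), rising 8 degrees; free end at x = 85 mm; z is up. A block hung on it has its hole centre about 7 mm below the peg's axis.
- peg_stand: Fixed stand of the peg: foot 100 x 100 mm, post 14 mm thick that ends at the peg, 158 mm high; nothing is above the peg. Origin: centre of its underside. A block's foot must clear the post, so its fin hangs 32 mm or more from the post's axis; 45 to 60 mm is comfortable.
- tray: Fixed grey open tray, outside 150 (x) x 130 (y) x 45 mm, walls and floor 4 mm. Origin: centre of its underside, z up.
- nut: Bystander: loose hexagon nut, 36 mm across flats, 22 mm high; origin at the underside.
- pipe_stub: Bystander: pipe stub standing on end, 34 mm thick, 60 mm high; origin at the underside.
- bar_end: Bystander: square bar offcut, 70 x 30 x 30 mm; origin at the underside.
- disc: Bystander: grinding disc lying flat, 76 mm across; origin at the underside.
- tin: Bystander: closed tin, 66 mm thick, 90 mm high; origin at the underside.
- hammer: Bystander: hammer lying along its x, 260 mm long.
- wrench: Bystander: wrench lying along its x, 180 mm long.
There are look-alikes about, which are no part of the job. Leave any red or turquoise look-alike of the stop_a alone.

How it is judged (in metres and radians):
On the way, in this order (a step that is already met when the one before it is completed fails the run):
1. a let-go block slides down the ramp by itself from its upper part (contact force between stop_a and ramp_face above 0.3 N and contact force between stop_a and the fingers below 8 N and angle between the z axis of stop_a and the z axis of ramp_face, either way round below 0.2 rad and y of stop_a_center in the frame of ramp_face between -0.13 and 0.13 m and x of stop_a_center in the frame of ramp_face between -0.04 and 0.07 m and linear speed of stop_a above 0.05 m/s), for 0.03 s.
2. both blocks stand on the ramp, let go and at rest: one stuck on the upper half, the other at the lip (contact force between each of stop_a, stop_b and ramp_face above 0.3 N and contact force between each of stop_a, stop_b and the fingers below 1 N and angle between the z axis of each of stop_a, stop_b and the z axis of ramp_face, either way round below 0.2 rad and y of stop_a_center in the frame of ramp_face between -0.13 and 0.13 m and y of stop_b_center in the frame of ramp_face between -0.13 and 0.13 m and x of stop_a_center in the frame of ramp_face below -0.03 m and x of stop_b_center in the frame of ramp_face above 0 m and linear speed of each of stop_a, stop_b below 0.02 m/s), for 0.2 s.
At the end, for the whole second after the job is handed in: The block that stuck hangs by its hole on the peg (hole centre beside the peg's axis within 10 mm, 15 to 85 mm from the post, upright within 20 degrees, weight on the peg), the block that slid stands on its sole on the tray's floor (upright within 8 degrees), both at rest and released (x of stop_b_hole in the frame of peg between 0.015 and 0.085 m and y of stop_b_hole in the frame of peg between -0.01 and 0.01 m and z of stop_b_hole in the frame of peg between -0.013 and 0.001 m and contact force between stop_b and peg above 1 N and angle between stop_b's own z axis and vertical below 0.35 rad and linear speed of each of stop_b, stop_a below 0.02 m/s and x of stop_a_center in the frame of tray between -0.071 and 0.071 m and y of stop_a_center in the frame of tray between -0.061 and 0.061 m and z of stop_a_center in the frame of tray between 0.038 and 0.054 m and angle between stop_a's own z axis and vertical below 0.15 rad); the robot touches nothing.
It fails at once if a bystander is pushed more than 40 mm from its place (distance of any of nut, pipe_stub, bar_end, disc, tin, hammer, wrench from where it was at the start of the episode above 0.04 m).
It also fails if it takes over 72 s, if anything falls off the work surface, if the arm or the gripper's body presses on something with over 40 N, if the wrist force passes 120 N, or if a joint passes its speed limit or range.

## Working session

There is one attempt and no reset: what is moved stays moved. The work goes in short steps, Python scripts to look and compute and a shell command to move; the robot and the scene stay as the last step left them, time stands still between calls to the robot, and variables do not carry over. Pictures are saved under pics/ and viewed, at most 13 in all, crops included, and the job is handed in when it is done.

```bash
ls; mkdir -p pics; cat > h.py <<'E'
import numpy as np, cv2
from scipy.spatial.transform import Rotation as R
from cell import env
def shot(n):
    c=env.read_camera(n); return c
def cloud(c):
    d=c["depth"]; v,u=np.mgrid[:480,:640]
    P=np.stack([(u-c["cx"])/c["fx"]*d,(v-c["cy"])/c["fy"]*d,d],-1)
    M=cv2.Rodrigues(np.array(c["rvec"],float))[0]
    W=(P-np.array(c["tvec"]).reshape(3))@M
    W[d==0]=np.nan
    return W
def save(c,name,box=None,s=1):
    im=c["pixels"]
    if box: x0,y0,x1,y1=box; im=im[y0:y1,x0:x1]
    cv2.imwrite("pics/"+name,cv2.resize(im,None,fx=s,fy=s,interpolation=cv2.INTER_CUBIC))
E
python3 - <<'E'
from h import *
for n in("scene","top"):
    c=shot(n); save(c,n+"1.png"); np.savez(n+"1.npz",W=cloud(c),im=c["pixels"])
    M=cv2.Rodrigues(np.array(c["rvec"],float))[0]; print(n,-M.T@np.array(c["tvec"]).ravel(),c["fx"])
print(env.get_obs(),env.hold_point_z)
E
```

```text
pics
scene [1.05385965 0.82649198 0.97897335] 533.9539198712637
top [ 0.27621842 -0.07139385  1.28766568] 503.8227417676747
{'time_s': 0.1, 'qpos': array([76.380648  , 18.43646886, -4.01658085, 83.16690242,  1.29508915,
       78.54050243, -3.26105972]), 'joint_velocities': array([-0.05123715, -0.1999561 , -0.03839693, -0.19731581,  0.07981635,
       -0.01725914,  0.00508701]), 'effort': array([-3.89035122e-04, -4.92571771e+01, -4.05974854e-01, -3.13399458e+01,
       -6.40939688e-02,  3.95069481e-02,  7.56827944e-05]), 'tool_pos': array([ 0.16178939, -0.62904111,  0.22156109]), 'tool_rot': array([-1.79901366e+02,  5.12229049e-03,  1.44288826e+01]), 'force': array([-0.3764746 , -0.08778353,  0.17280472]), 'wrist_torque': array([-0.03708166,  0.01357564,  0.04183658]), 'grasp_force': 0.0, 'grip_width': 0.08708537554283281} 0.0187
```

View pics/scene1.png

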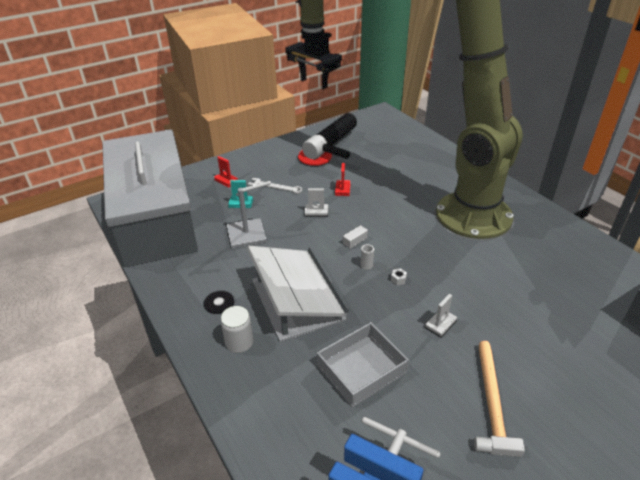

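View pics/top1.png

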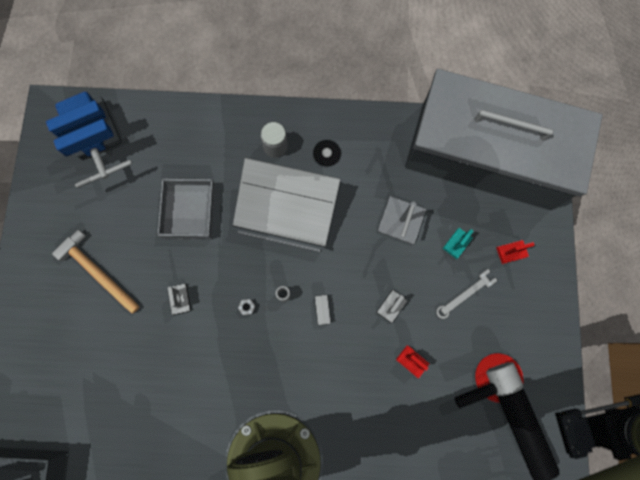

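Two grey candidates for the stop blocks: top (179,298) and (392,306). The red ones (413,361), (515,250) and the turquoise one (459,242) are look-alikes to leave. The ramp is at (287,205), the peg stand at (403,220) and the tray at (186,208). I'll check the two grey blocks in one enlarged crop and measure.

```bash
cat > m.py <<'E'
from h import *
T=np.load("top1.npz"); S=np.load("scene1.npz")
def near(W,x,y,r): return np.hypot(W[...,0]-x,W[...,1]-y)<r
im=T["im"]; W=T["W"]
crops=[im[y-30:y+30,x-40:x+40] for x,y in((179,298),(392,306),(404,218))]
ims=S["im"]; crops+= [ims[y-30:y+30,x-40:x+40] for x,y in((440,315),(317,203),(245,215))]
crops=[cv2.resize(k,None,fx=3.3,fy=3.3,interpolation=cv2.INTER_CUBIC) for k in crops]
cv2.imwrite("pics/crop1.png",np.vstack([np.hstack(crops[:3]),np.hstack(crops[3:])]))
P=np.concatenate([W.reshape(-1,3),S["W"].reshape(-1,3)])
def rect(Q): 
    (c,s,a)=cv2.minAreaRect((Q[:,:2]*1000).astype(np.float32)); return np.round(c,1),np.round(s,1),round(a,1),len(Q)
for u,v in((179,298),(392,306)):
    c=W[v,u]; print("block",c)
    for nm,w in(("top",W),("scene",S["W"])):
        q=w.reshape(-1,3); q=q[np.hypot(*(q[:,:2]-c[:2]).T)<0.055]
        f=q[(q[:,2]>.007)&(q[:,2]<.02)]; print(nm," foot",rect(f)); t=q[q[:,2]>.06]; print("  fin",rect(t) if len(t) else 0, t[:,2].max() if len(t) else 0)
c=W[208,186]; q=P[np.hypot(*(P[:,:2]-c[:2]).T)<0.12]; q=q[(q[:,2]>.035)&(q[:,2]<.055)]; print("tray",rect(q))
# ramp
m=np.zeros((480,640),np.uint8); cv2.fillPoly(m,[np.array([[252,166],[334,182],[324,238],[240,226]])],1)
q=W[m>0]; q=q[~np.isnan(q[:,0])]; C=q.mean(0); n=np.linalg.svd(q-C)[2][2]; n*=np.sign(n[2]); print("ramp n",n,np.degrees(np.arccos(n[2])),C, np.std((q-C)@n))
ex=np.array([0,0,1])-n[2]*n; ex/=np.linalg.norm(ex); ey=np.cross(n,ex)
for nm,w,I in(("top",W,im),("scene",S["W"],ims)):
    d=w-C; on=(abs(d@n)<.006)&(np.hypot(d@ex,d@ey)<.17)
    a=np.c_[(d@ex)[on],(d@ey)[on]]; print(nm,"ramp extents",np.percentile(a,[.5,99.5],axis=0), rect(a))
    g=I.mean(-1); k=on&(g<100)&(abs(d@ey)<.12)&(abs(d@ex)<.08); b=np.c_[(d@ex)[k],(d@ey)[k]]; print(" dark",len(b),np.median(b,0))
print("ex",ex,"ey",ey)
# peg
c=W[220,403]; q=P[np.hypot(*(P[:,:2]-c[:2]).T)<0.11]
p=q[(q[:,2]>.135)&(q[:,2]<.2)]; print("peg",rect(p),p[:,2].min(),p[:,2].max()); 
Cp=p.mean(0); v=np.linalg.svd(p-Cp)[2][0]; t=(p-Cp)@v; print(Cp,v,t.min(),t.max(), (Cp+t.min()*v),(Cp+t.max()*v)); 
f=q[(q[:,2]>.003)&(q[:,2]<.02)]; print("pegfoot",rect(f))
for nm,uv in dict(nut=(247,307),pipe=(283,292),bar=(322,310),tin=(273,132),disc=(326,152),turq=(459,242),red=(413,361)).items(): print(nm,W[uv[1],uv[0]].round(3))
E
python3 m.py
```

```text
block [0.37389511 0.25940589 0.0220538 ]
top  foot (array([377.2, 260.2]), array([87.6, 58.5]), 4.7, 310)
  fin (array([371.7, 262.8]), array([46.3,  9.7]), 13.6, 112) 0.09009076642241237
scene  foot (array([386.9, 263. ]), array([68.4, 93.1]), 50.2, 349)
  fin (array([373.7, 263.2]), array([48.4,  9.9]), 13.5, 146) 0.09032202998983165
block [ 0.37822418 -0.26767353  0.05640946]
top  foot (array([ 372.1, -277. ]), array([60.2, 92.2]), 54.3, 369)
  fin (array([ 381. , -274.3]), array([ 8.5, 45.7]), 56.9, 89) 0.09029520196415673
scene  foot (array([ 384.9, -273.3]), array([85.3, 70.1]), 56.8, 204)
  fin (array([ 382. , -274.8]), array([17.2, 44.6]), 57.2, 147) 0.08959111146229803
tray (array([604.1, 263.5]), array([153.5, 132.9]), 2.1, 1433)
ramp n [-0.41555509  0.0753634   0.90644047] 24.982005625885595 [0.61818154 0.00147737 0.07665791] 0.0024397873448128798
top ramp extents [[-0.16066567 -0.1142377 ]
 [ 0.08587908  0.12309771]] (array([-41.2,   4.9]), array([255.8, 240.9]), 0.1, 6512)
 dark 0 [nan nan]
scene ramp extents [[-0.16535872 -0.11559929]
 [ 0.08869466  0.12541858]] (array([-39.7,   4.3]), array([260.2, 245.9]), 0.4, 4323)
 dark 0 [nan nan]
ex [ 0.89189197 -0.16174994  0.4223336 ] ey [0.17844518 0.98394985 0.        ]
peg (array([ 570.3, -282.5]), array([19.2, 92. ]), 69.0, 329) 0.13503951062021008 0.1741506719894119
[ 0.57539395 -0.28514119  0.16069805] [-0.93806053  0.28615452  0.19534083] -0.04365715487810416 0.053179896035378454 [ 0.61634701 -0.29763388  0.15217002] [ 0.52550799 -0.26992352  0.17108625]
pegfoot (array([ 598.8, -293.8]), array([215.4, 217.2]), 64.3, 3205)
nut [0.36  0.088 0.023]
pipe [ 0.404  0.002 -0.002]
bar [ 0.362 -0.099  0.033]
tin [0.8   0.047 0.091]
disc [ 0.783 -0.091  0.014]
turq [ 0.546 -0.433  0.053]
red [ 0.251 -0.317  0.066]
  return _methods._mean(a, axis=axis, dtype=dtype,
  ret = um.true_divide(
```

View pics/crop1.png

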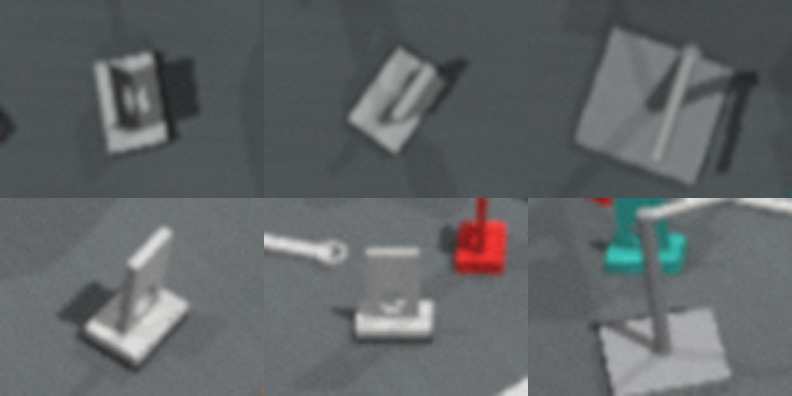

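The crop shows both grey blocks with foot, fin and hole, each matching the description (top (179,298) = "L", (392,306) = "R"). The peg is the thin bar from (690,45) to (657,160) in the crop, pointing towards the robot.

```bash
cat > m2.py <<'E'
from h import *
T=np.load("top1.npz"); S=np.load("scene1.npz")
for nm,A in(("top",T),("scene",S)):
    W=A["W"]; c=np.array([.575,-.285]); k=(np.hypot(W[...,0]-c[0],W[...,1]-c[1])<.075)&(W[...,2]>.152)&(W[...,2]<.185)
    p=W[k]; l=cv2.fitLine((p[:,:2]*1000).astype(np.float32),cv2.DIST_HUBER,0,.01,.01).ravel()
    t=(p[:,:2]*1000-l[2:])@l[:2]; print(nm,len(p),l,np.degrees(np.arctan2(l[1],l[0])),"ends",l[2:]+np.outer([t.min(),t.max()],l[:2]),"z(t)",np.polyfit(t,p[:,2]*1000,1))
W=T["W"]; im=T["im"].astype(float).mean(-1)
for u in range(255,330,15):
    col=im[175:215,u]-cv2.blur(im,(1,9))[175:215,u]; v=175+col.argmin(); print("line",u,v,col.min().round(1),W[v,u].round(4))
P=np.concatenate([W.reshape(-1,3),S["W"].reshape(-1,3)]); P=P[~np.isnan(P[:,0])]
def path(a,b,r):
    a,b=map(np.array,(a,b)); d=b-a; t=np.clip((P[:,:2]-a)@d/(d@d),0.2,1); q=P[(np.hypot(*(P[:,:2]-a-t[:,None]*d).T)<r)]; return q[:,2].max()
print("z start->R",path([.162,-.63],[.3815,-.2745],.1)," ground z", np.median(P[(abs(P[:,0]-.45)<.03)&(abs(P[:,1]+.15)<.03)][:,2]))
E
python3 m2.py
```

```text
top 167 [ 9.5324469e-01 -3.0219960e-01  5.6977814e+02 -2.8453998e+02] -17.589764 ends [[ 525.51494218 -270.50756838]
 [ 613.42100351 -298.37572978]] z(t) [-1.36549185e-01  1.62514231e+02]
scene 131 [ 9.4888318e-01 -3.1562746e-01  5.7074170e+02 -2.8260883e+02] -18.398697 ends [[ 528.80114455 -268.65811932]
 [ 613.30477296 -296.76660086]] z(t) [-1.41895008e-01  1.63077473e+02]
line 255 185 -23.6 [0.6563 0.0824 0.0921]
line 270 188 -20.9 [0.6509 0.0448 0.0908]
line 285 192 -22.4 [0.6434 0.0072 0.0877]
line 300 195 -26.2 [ 0.6369 -0.0305  0.0897]
line 315 198 -27.7 [ 0.6316 -0.068   0.0882]
z start->R 0.6468770273198906  ground z 0.0008295944430907109
```

```bash
cat >> h.py <<'E'
def go(x,y,z,yaw=None,cur=None):
    """print dp (cm) and twist (deg) from commanded/measured pose to TCP target"""
    o=env.get_obs(); p=np.array(o["tool_pos"]); M=R.from_euler("xyz",o["tool_rot"],degrees=True)
    d=M.inv().apply(np.array([x,y,z])-p)*100; yw=o["tool_rot"][2]
    tw=0 if yaw is None else -((yaw-yw+180)%360-180)
    print("t",round(o["time_s"],2),"at",p.round(4),"rot",np.round(o["tool_rot"],1),"w",round(o["grip_width"],4),"dp",d.round(2),"twist",round(tw,1))
E
python3 -m jog '[{"dp":[6,-6,-3],"twist":10,"fingers":0.7},{"dp":[30.1,-28.9,0],"twist":47.5,"fingers":0.6},{"dp":[30.1,-28.9,0],"twist":47.5,"fingers":0.6},{"dp":[30.1,-28.9,0],"twist":47.5,"fingers":0.6},{"dp":[30.1,-28.9,0],"twist":47.5,"fingers":0.6},{"dp":[30.1,-28.9,0],"twist":47.5,"fingers":0.6},{"dp":[30.1,-28.9,0],"twist":47.5,"fingers":0.6},{"dp":[30.1,-28.9,0],"twist":47.5,"fingers":0.6}]' 25
python3 -c "
from h import *
go(.3815,-.2745,.054,-33.1)"
```

```text
time_s: 1.1
tool_pos: [0.3836, -0.2703, 0.2223]
tool_rot: [-180.0, 0.0, -32.6]
force: [0.2, -0.6, 0.5]
grip_width: 0.0519
grasp_force: 0.0
t 1.1 at [ 0.3836 -0.2703  0.2223] rot [-180.     0.   -32.6] w 0.0519 dp [ 0.06  0.48 16.83] twist 0.5
```

```bash

python3 -m jog '[{"dp":[0,0,6],"twist":0,"fingers":0.6},{"dp":[0,0,12],"twist":0,"fingers":0.6},{"dp":[0,0,16.6],"twist":0,"fingers":0.6},{"dp":[0,0,16.6],"twist":0,"fingers":0.6},{"dp":[0,0,16.6],"twist":0,"fingers":0},{"dp":[0,0,16.6],"twist":0,"fingers":0},{"dp":[0,0,16.6],"twist":0,"fingers":0},{"dp":[0,0,16.6],"twist":0,"fingers":0}]' 25
python3 -c "
from h import *
go(.3815,-.2745,.054,-33.1);print(env.get_obs()['grasp_force'])"
```

```text
time_s: 2.1
tool_pos: [0.3819, -0.2751, 0.0574]
tool_rot: [180.0, -0.1, -33.1]
force: [-0.4, -0.3, -0.5]
grip_width: 0.0202
grasp_force: 0.0
t 2.1 at [ 0.3819 -0.2751  0.0574] rot [ 1.80e+02 -1.00e-01 -3.31e+01] w 0.0202 dp [-0.06 -0.03  0.34] twist 0.0
0.0
```

```bash

python3 -m jog '[{"dp":[0,0,0],"twist":0,"fingers":0},{"dp":[0,0,0],"twist":0,"fingers":0},{"dp":[0,0,0],"twist":0,"fingers":0},{"dp":[0,0,-4],"twist":0,"fingers":0},{"dp":[0,0,-10],"twist":0,"fingers":0},{"dp":[0,0,-16],"twist":0,"fingers":0},{"dp":[0,0,-19],"twist":0,"fingers":0},{"dp":[0,0,-19],"twist":0,"fingers":0}]' 25
python3 -c "
from h import *
o=env.get_obs();print(o['grasp_force'],o['force'])
go(.6305,-.052,.19,-10.3)"
```

```text
time_s: 3.1
tool_pos: [0.3821, -0.2754, 0.2479]
tool_rot: [180.0, -0.2, -33.1]
force: [0.0, 0.1, -5.4]
grip_width: 0.0077
grasp_force: 25.0
24.99846126884222 [ 0.0257419   0.07997781 -5.36854748]
t 3.1 at [ 0.3821 -0.2754  0.2479] rot [180.   -0.2 -33.1] w 0.0077 dp [  8.6  -32.28   5.79] twist -22.8
```

```bash

python3 -m jog '[{"dp":[8.6,-32.2,0],"twist":-22.8,"fingers":0},{"dp":[8.6,-32.2,0],"twist":-22.8,"fingers":0},{"dp":[8.6,-32.2,0],"twist":-22.8,"fingers":0},{"dp":[8.6,-32.2,0],"twist":-22.8,"fingers":0},{"dp":[8.6,-32.2,0],"twist":-22.8,"fingers":0},{"dp":[8.6,-32.2,0],"twist":-22.8,"fingers":0},{"dp":[8.6,-32.2,5.8],"twist":-22.8,"fingers":0},{"dp":[8.6,-32.2,5.8],"twist":-22.8,"fingers":0}]'
python3 -c "
from h import *
go(.6305,-.052,.1593,-10.3)
c=shot('scene'); save(c,'p2.png',(200,200,400,350),4)"
```

```text
time_s: 4.1
tool_pos: [0.6235, -0.0525, 0.1804]
tool_rot: [179.9, 0.9, -10.3]
force: [-1.1, -0.2, -4.4]
grip_width: 0.008
grasp_force: 25.0
t 4.1 at [ 0.6235 -0.0525  0.1804] rot [179.9   0.9 -10.3] w 0.008 dp [ 0.71 -0.18  2.1 ] twist 0.0
```

View pics/p2.png

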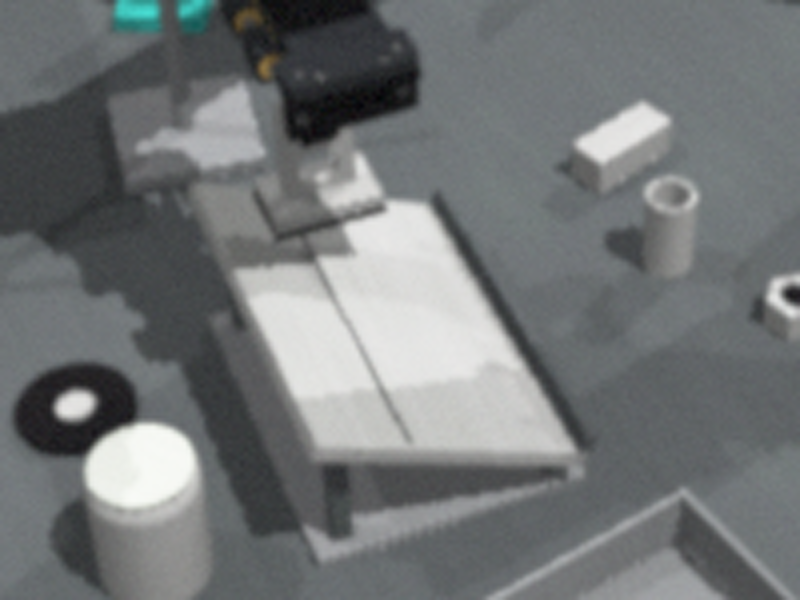

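The block is in the gripper over the right part of the ramp, crop (320,195), just above the line's right end. Next, lower it to toe contact.

```bash

python3 -m jog '[{"dp":[0,0,1],"twist":0,"fingers":0},{"dp":[0,0,2],"twist":0,"fingers":0},{"dp":[0,0,2.6],"twist":0,"fingers":0},{"dp":[0,0,3.0],"twist":0,"fingers":0},{"dp":[0,0,3.3],"twist":0,"fingers":0},{"dp":[0,0,3.3],"twist":0,"fingers":0}]' 12
python3 -c "
from h import *
go(.6305,-.052,.1593,-10.3)"
```

```text
time_s: 4.9
tool_pos: [0.6289, -0.0516, 0.1581]
tool_rot: [179.9, -0.0, -10.3]
force: [-6.1, 1.0, 8.3]
grip_width: 0.0078
grasp_force: 12.0
t 4.9 at [ 0.6289 -0.0516  0.1581] rot [179.9  -0.  -10.3] w 0.0078 dp [ 0.16  0.01 -0.12] twist 0.0
```

```bash

python3 -m jog '[{"dp":[-0.5,0,0.2],"twist":0,"fingers":0},{"dp":[-1.0,0,0.5],"twist":0,"fingers":0},{"dp":[-1.5,0,0.8],"twist":0,"fingers":0},{"dp":[-1.93,0,1.15],"twist":0,"fingers":0},{"dp":[-2.4,0,1.6],"twist":0,"fingers":0},{"dp":[-2.84,0,2.0],"twist":0,"fingers":0},{"dp":[-2.84,0,2.0],"twist":0,"fingers":0}]' 5
python3 -c "
from h import *
go(.6305,-.052,.1593,-10.3)
c=shot('scene'); save(c,'p3.png',(230,200,350,290),5)"
```

```text
time_s: 5.78
tool_pos: [0.6012, -0.0464, 0.1362]
tool_rot: [180.0, -0.0, -10.3]
force: [-3.1, 0.7, 2.9]
grip_width: 0.0079
grasp_force: 5.0
t 5.78 at [ 0.6012 -0.0464  0.1362] rot [180.   -0.  -10.3] w 0.0079 dp [ 2.99  0.03 -2.31] twist 0.0
```

View pics/p3.png

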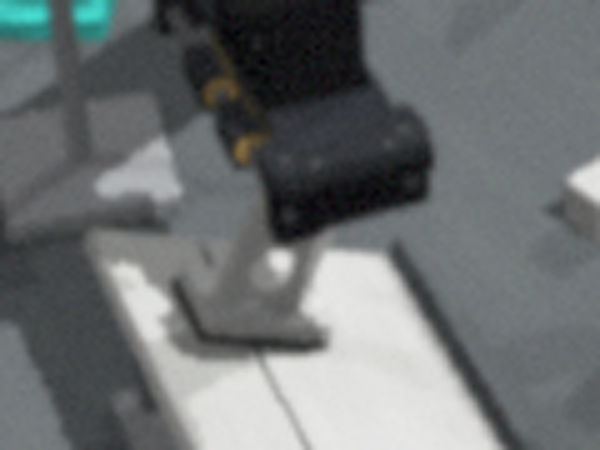

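The block has tilted nearly flush with the face, its foot straddling the line at crop (250,325). Next: let go and back off upwards.

```bash

python3 -m jog '[{"dp":[0,0,0],"twist":0,"fingers":0.5},{"dp":[0,0,0],"twist":0,"fingers":0.5},{"dp":[0,0,0],"twist":0,"fingers":0.5},{"dp":[0,0,0],"twist":0,"fingers":0.5},{"dp":[0,0,-5],"twist":0,"fingers":0.5},{"dp":[0,0,-11],"twist":0,"fingers":0.5},{"dp":[0,0,-14],"twist":0,"fingers":0.5}]' 25
cat >> h.py <<'E'
n=np.array([-0.41555509,0.0753634,0.90644047]); ex=np.array([0.89189197,-0.16174994,0.4223336]); ey=np.cross(n,ex); O=np.array([0.618182,.001477,.076658])-.0025*ex+.0045*ey
def onramp():
    for nm in("scene","top"):
        W=cloud(shot(nm)); d=W-O; a=np.stack([d@ex,d@ey,d@n],-1)
        k=(a[...,2]>.05)&(a[...,2]<.088)&(abs(a[...,1])<.13)&(a[...,0]>-.12)&(a[...,0]<.1); q=a[k]
        for s in(1,-1):
            p=q[q[:,1]*s>0]
            if len(p)>15: print(nm,"fin pts",len(p),"ctr mm",np.round(np.median(p,0)*1000,1),"x range",np.round(np.percentile(p[:,0],[3,97])*1000,1),"zmax",round(p[:,2].max()*1000,1))
E
python3 -c "
from h import *
go(.3725,.263,.2,13.6)
onramp()"
```

```text
time_s: 6.7
tool_pos: [0.6025, -0.0464, 0.2794]
tool_rot: [-180.0, -0.3, -10.3]
force: [0.7, -0.1, -0.6]
grip_width: 0.0433
grasp_force: 0.0
t 6.7 at [ 0.6025 -0.0464  0.2794] rot [-180.    -0.3  -10.3] w 0.0433 dp [-28.19 -26.34   7.81] twist -23.9
scene fin pts 240 ctr mm [-44.3 -53.3  70.1] x range [-68.1 -23.6] zmax 87.9
```

The first block (R) slid to the lip: it's the worn one. Now to fetch L.

```bash

python3 -m jog '[{"dp":[-28.2,-26.3,0],"twist":-23.9,"fingers":0.6},{"dp":[-28.2,-26.3,0],"twist":-23.9,"fingers":0.6},{"dp":[-28.2,-26.3,3],"twist":-23.9,"fingers":0.6},{"dp":[-28.2,-26.3,8],"twist":-23.9,"fingers":0.6},{"dp":[-28.2,-26.3,12],"twist":-23.9,"fingers":0.6},{"dp":[-28.2,-26.3,16],"twist":-23.9,"fingers":0.6},{"dp":[-28.2,-26.3,16],"twist":-23.9,"fingers":0.6},{"dp":[-28.2,-26.3,16],"twist":-23.9,"fingers":0.6}]' 25
python3 -c "
from h import *
go(.3725,.263,.0565,13.6)"
```

```text
time_s: 7.8
tool_pos: [0.3657, 0.2631, 0.112]
tool_rot: [180.0, 0.4, 14.0]
force: [0.0, 0.0, -0.6]
grip_width: 0.0519
grasp_force: 0.0
t 7.8 at [0.3657 0.2631 0.112 ] rot [180.    0.4  14. ] w 0.0519 dp [0.7  0.17 5.54] twist 0.4
```

```bash

python3 -m jog '[{"dp":[0,0,3],"twist":0,"fingers":0.6},{"dp":[0,0,5.8],"twist":0,"fingers":0.6},{"dp":[0,0,5.8],"twist":0,"fingers":0.6}]' 25
python3 -c "
from h import *
go(.3725,.263,.0565,13.6)"
```

```text
time_s: 8.18
tool_pos: [0.3696, 0.261, 0.056]
tool_rot: [180.0, 0.3, 13.6]
force: [-0.5, 0.2, 0.8]
grip_width: 0.0521
grasp_force: 0.0
t 8.18 at [0.3696 0.261  0.056 ] rot [180.    0.3  13.6] w 0.0521 dp [ 0.33 -0.13 -0.05] twist -0.0
```

```bash

python3 -m jog '[{"dp":[0.2,-0.1,0],"twist":0,"fingers":0},{"dp":[0.2,-0.1,0],"twist":0,"fingers":0},{"dp":[0.2,-0.1,0],"twist":0,"fingers":0},{"dp":[0.2,-0.1,0],"twist":0,"fingers":0},{"dp":[0.2,-0.1,0],"twist":0,"fingers":0},{"dp":[0.2,-0.1,-5],"twist":0,"fingers":0},{"dp":[0.2,-0.1,-11],"twist":0,"fingers":0},{"dp":[0.2,-0.1,-17],"twist":0,"fingers":0}]' 25
python3 -c "
from h import *
print(env.get_obs()['force'])
go(.6501,.056,.19,-10.3)"
```

```text
time_s: 9.18
tool_pos: [0.3715, 0.2634, 0.2285]
tool_rot: [180.0, 0.1, 13.6]
force: [1.6, -0.2, -2.7]
grip_width: 0.0077
grasp_force: 25.0
[ 1.55575367 -0.15954362 -2.73942691]
t 9.18 at [0.3715 0.2634 0.2285] rot [1.80e+02 1.00e-01 1.36e+01] w 0.0077 dp [22.18 26.73  3.84] twist 23.9
```

```bash

python3 -m jog '[{"dp":[22.2,26.7,0],"twist":23.9,"fingers":0},{"dp":[22.2,26.7,0],"twist":23.9,"fingers":0},{"dp":[22.2,26.7,0],"twist":23.9,"fingers":0},{"dp":[22.2,26.7,0],"twist":23.9,"fingers":0},{"dp":[22.2,26.7,0],"twist":23.9,"fingers":0},{"dp":[22.2,26.7,3.5],"twist":23.9,"fingers":0},{"dp":[22.2,26.7,3.5],"twist":23.9,"fingers":0},{"dp":[22.2,26.7,3.5],"twist":23.9,"fingers":0}]' 25
python3 -c "
from h import *
print(env.get_obs()['force'])
go(.6501,.056,.1593,-10.3)"
```

```text
time_s: 10.18
tool_pos: [0.6501, 0.0577, 0.1917]
tool_rot: [-180.0, 0.1, -10.2]
force: [-0.4, 0.1, -2.8]
grip_width: 0.0076
grasp_force: 25.0
[-0.37563478  0.12729693 -2.83915156]
t 10.18 at [0.6501 0.0577 0.1917] rot [-1.80e+02  1.00e-01 -1.02e+01] w 0.0076 dp [0.04 0.17 3.24] twist 0.1
```

```bash

python3 -m jog '[{"dp":[0,0,1],"twist":0,"fingers":0},{"dp":[0,0,2],"twist":0,"fingers":0},{"dp":[0,0,2.6],"twist":0,"fingers":0},{"dp":[0,0,3.0],"twist":0,"fingers":0},{"dp":[0,0,3.3],"twist":0,"fingers":0},{"dp":[0,0,3.3],"twist":0,"fingers":0}]' 12
python3 -c "
from h import *
go(.6501,.056,.1593,-10.3)"
```

```text
time_s: 10.92
tool_pos: [0.6503, 0.0572, 0.1626]
tool_rot: [179.9, 0.0, -10.3]
force: [-8.4, -1.0, 10.9]
grip_width: 0.0078
grasp_force: 12.0
t 10.93 at [0.6503 0.0572 0.1626] rot [179.9   0.  -10.3] w 0.0078 dp [0.01 0.12 0.33] twist 0.0
```

```bash

python3 -m jog '[{"dp":[-0.5,0,0.1],"twist":0,"fingers":0},{"dp":[-1.0,0,0.4],"twist":0,"fingers":0},{"dp":[-1.5,0,0.7],"twist":0,"fingers":0},{"dp":[-1.93,0,1.1],"twist":0,"fingers":0},{"dp":[-2.4,0,1.6],"twist":0,"fingers":0},{"dp":[-2.84,0,2.1],"twist":0,"fingers":0},{"dp":[-2.84,0,2.1],"twist":0,"fingers":0}]' 5
python3 -c "
from h import *
go(.6,.056,.1593,-10.3)
onramp()"
```

```text
time_s: 11.8
tool_pos: [0.623, 0.0617, 0.1384]
tool_rot: [180.0, -0.0, -10.3]
force: [-0.3, 0.4, -1.6]
grip_width: 0.0082
grasp_force: 5.0
t 11.8 at [0.623  0.0617 0.1384] rot [180.   -0.  -10.3] w 0.0082 dp [-2.16  0.97 -2.09] twist 0.0
scene fin pts 83 ctr mm [49.1 56.9 63. ] x range [37.6 54.1] zmax 83.9
scene fin pts 18 ctr mm [-64.6 -53.8  83.8] x range [-70.1 -59.1] zmax 87.9
```

```bash

python3 -m jog '[{"dp":[0,0,0],"twist":0,"fingers":0.4},{"dp":[0,0,0],"twist":0,"fingers":0.5},{"dp":[0,0,0],"twist":0,"fingers":0.5},{"dp":[0,0,0],"twist":0,"fingers":0.5},{"dp":[0,0,-5],"twist":0,"fingers":0.5},{"dp":[0,0,-11],"twist":0,"fingers":0.5},{"dp":[0,0,-14],"twist":0,"fingers":0.5},{"dp":[-6,0,-14],"twist":0,"fingers":0.5}]' 25
python3 -c "
from h import *
go(.6,.056,.1593,-10.3)
onramp()
c=shot('scene'); save(c,'p4.png',(220,190,380,310),5)"
```

```text
time_s: 12.9
tool_pos: [0.5677, 0.0715, 0.2802]
tool_rot: [-179.7, -0.2, -10.5]
force: [-0.2, 0.7, 1.4]
grip_width: 0.0437
grasp_force: 0.0
t 12.9 at [0.5677 0.0715 0.2802] rot [-179.7   -0.2  -10.5] w 0.0437 dp [ 3.42  1.01 12.1 ] twist -0.2
scene fin pts 282 ctr mm [32.1 57.1 70.6] x range [ 7.9 53.7] zmax 87.9
scene fin pts 239 ctr mm [-43.9 -53.1  70.8] x range [-68.6 -23. ] zmax 87.7
top fin pts 90 ctr mm [-45.3 -56.4  83.4] x range [-68.6 -25.2] zmax 87.6
```

View pics/p4.png

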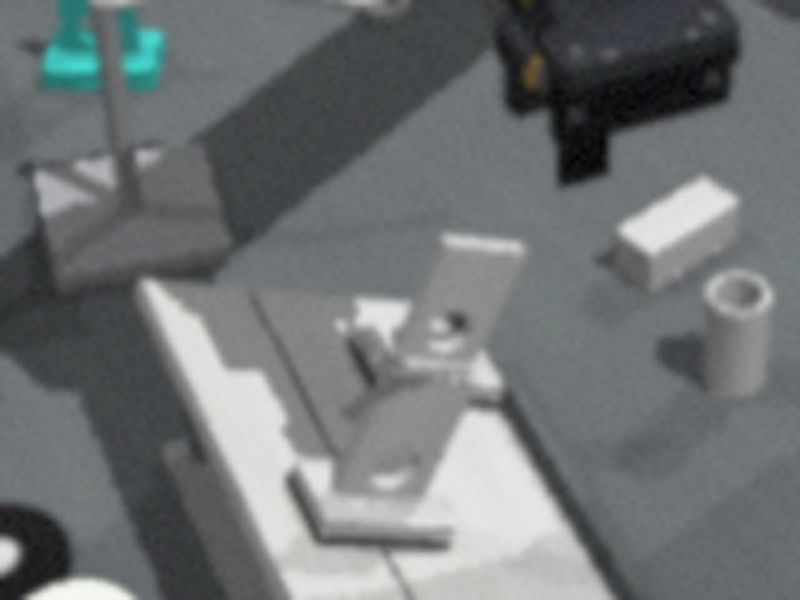

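The sound block (L) stays astride the line at crop (390,470), ramp x = +32 mm. The worn one leans against the lip at (450,350), x = -45 mm; both are upright on the face and let go. Next: take the sound one.

```bash
python3 -c "
from h import *
g=O+.032*ex+.057*ey+.074*n; print(g); go(g[0],g[1],.24,-10.3)
w=O-.045*ex-.0545*ey+.074*n; print(w)"
python3 -m jog '[{"dp":[5.8,0,0],"twist":0,"fingers":0.5},{"dp":[5.8,0,4],"twist":0,"fingers":0.5},{"dp":[5.8,0,9],"twist":0,"fingers":0.5},{"dp":[5.8,0,9],"twist":0,"fingers":0.5}]' 25
python3 -c "
from h import *
g=O+.032*ex+.057*ey+.074*n; go(g[0],g[1],g[2]-.0187,-10.3)"
```

```text
[0.62471612 0.06279518 0.15619344]
t 13.05 at [0.5615 0.0738 0.2785] rot [179.8   0.  -10.1] w 0.0434 dp [ 6.42 -0.04  3.85] twist 0.2
[ 0.5361438  -0.03446048  0.12367375]
time_s: 13.55
tool_pos: [0.6192, 0.0608, 0.1844]
tool_rot: [179.9, 0.4, -10.3]
force: [0.6, 0.2, 0.7]
grip_width: 0.0437
grasp_force: 0.0
t 13.55 at [0.6192 0.0608 0.1844] rot [179.9   0.4 -10.3] w 0.0437 dp [ 0.55 -0.3   4.69] twist -0.0
```

```bash
python3 -m jog '[{"dp":[0.2,-0.1,3],"twist":0,"fingers":0.5},{"dp":[0.2,-0.1,5],"twist":0,"fingers":0.5},{"dp":[0.2,-0.1,5],"twist":0,"fingers":0.2},{"dp":[0.2,-0.1,5],"twist":0,"fingers":0},{"dp":[0.2,-0.1,5],"twist":0,"fingers":0},{"dp":[0.2,-0.1,5],"twist":0,"fingers":0},{"dp":[0.2,-0.1,5],"twist":0,"fingers":0}]' 30
python3 -c "
from h import *
print(env.get_obs()['grasp_force'],env.get_obs()['force'])
go(.38,-.275,.19,72)"
```

```text
time_s: 14.42
tool_pos: [0.6234, 0.0623, 0.1389]
tool_rot: [180.0, -0.0, -10.3]
force: [-0.8, -0.3, 2.9]
grip_width: 0.0081
grasp_force: 30.0
29.99249647880788 [-0.78006028 -0.26278733  2.91695223]
t 14.43 at [0.6234 0.0623 0.1389] rot [180.   -0.  -10.3] w 0.0081 dp [-17.92  37.54  -5.09] twist -82.3
```

```bash
python3 -m jog '[{"dp":[0,0,-4],"twist":0,"fingers":0},{"dp":[0,0,-10],"twist":0,"fingers":0},{"dp":[-3,4,-13],"twist":-10,"fingers":0},{"dp":[-17.9,37.5,-13],"twist":-82.3,"fingers":0},{"dp":[-17.9,37.5,-13],"twist":-82.3,"fingers":0},{"dp":[-17.9,37.5,-13],"twist":-82.3,"fingers":0},{"dp":[-17.9,37.5,-13],"twist":-82.3,"fingers":0},{"dp":[-17.9,37.5,-13],"twist":-82.3,"fingers":0}]' 30
python3 -c "
from h import *
go(.38,-.275,.09,72)"
```

```text
time_s: 15.42
tool_pos: [0.4447, -0.1816, 0.2682]
tool_rot: [-180.0, 0.1, 43.2]
force: [0.6, 0.3, -2.7]
grip_width: 0.0079
grasp_force: 30.0
t 15.43 at [ 0.4447 -0.1816  0.2682] rot [-1.80e+02  1.00e-01  4.32e+01] w 0.0079 dp [-11.07   2.38  17.84] twist -28.8
```

```bash
python3 -m jog '[{"dp":[-11,2.4,0],"twist":-28,"fingers":0},{"dp":[-11,2.4,0],"twist":-28,"fingers":0},{"dp":[-11,2.4,4],"twist":-28,"fingers":0},{"dp":[-11,2.4,9],"twist":-28,"fingers":0},{"dp":[-11,2.4,14],"twist":-28,"fingers":0},{"dp":[-11,2.4,16.5],"twist":-28,"fingers":0},{"dp":[-11,2.4,16.5],"twist":-28,"fingers":0}]' 30
python3 -c "
from h import *
go(.38,-.275,.065,72)"
```

```text
time_s: 16.3
tool_pos: [0.38, -0.2716, 0.1016]
tool_rot: [-179.7, -0.1, 71.0]
force: [-0.4, 0.3, -2.0]
grip_width: 0.0078
grasp_force: 30.0
t 16.3 at [ 0.38   -0.2716  0.1016] rot [-1.797e+02 -1.000e-01  7.100e+01] w 0.0078 dp [-0.32  0.13  3.66] twist -1.0
```

```bash
python3 -m jog '[{"dp":[0,0,2],"twist":0,"fingers":0},{"dp":[0,0,3],"twist":0,"fingers":0},{"dp":[0,0,3.8],"twist":0,"fingers":0},{"dp":[0,0,3.8],"twist":0,"fingers":0}]' 14
python3 -c "
from h import *
go(.38,-.275,.065,72)"
```

```text
time_s: 16.8
tool_pos: [0.3822, -0.2735, 0.0663]
tool_rot: [-180.0, 0.1, 70.9]
force: [-0.1, 0.3, -3.6]
grip_width: 0.008
grasp_force: 14.0
t 16.8 at [ 0.3822 -0.2735  0.0663] rot [-1.80e+02  1.00e-01  7.09e+01] w 0.008 dp [-0.21 -0.16  0.13] twist -1.1
```

```bash
python3 -m jog '[{"dp":[0,0,0.3],"twist":-0.5,"fingers":0},{"dp":[0,0,0.6],"twist":-1,"fingers":0},{"dp":[0,0,0.6],"twist":-1,"fingers":0}]' 10
python3 -c "
from h import *
go(.38,-.275,.0565,72)"
```

```text
time_s: 17.18
tool_pos: [0.3828, -0.2742, 0.0623]
tool_rot: [180.0, 0.2, 71.9]
force: [-2.0, 1.0, 11.5]
grip_width: 0.0079
grasp_force: 10.0
t 17.18 at [ 0.3828 -0.2742  0.0623] rot [180.    0.2  71.9] w 0.0079 dp [-0.16 -0.25  0.58] twist -0.1
```

```bash
python3 -m jog '[{"dp":[0.6,0,0],"twist":0,"fingers":0},{"dp":[1.2,0,0],"twist":0,"fingers":0},{"dp":[1.8,0,0],"twist":0,"fingers":0},{"dp":[2.4,0,0.15],"twist":0,"fingers":0},{"dp":[3.0,0,0.35],"twist":0,"fingers":0},{"dp":[3.5,0,0.6],"twist":0,"fingers":0},{"dp":[3.5,0,0.6],"twist":0,"fingers":0}]' 5
cat >> h.py <<'E'
def fin(x,y,r=.06,lo=.058,hi=.095,hand=True):
    for nm in("scene","top"):
        W=cloud(shot(nm)).reshape(-1,3); q=W[np.hypot(W[:,0]-x,W[:,1]-y)<r]; 
        for a,b,l in((lo,hi,"fin"),(.007,.02,"foot")):
            p=q[(q[:,2]>a)&(q[:,2]<b)]
            if len(p)>15:
                c,s,A=cv2.minAreaRect((p[:,:2]*1000).astype(np.float32)); print(nm,l,len(p),np.round(c,1),np.round(s,1),round(A,1),"zmax",p[:,2].max().round(4))
E
python3 -c "
from h import *
o=env.get_obs();print(o['force'])
go(.38,-.275,.0565,72)
c=shot('scene'); save(c,'p5.png',(270,140,370,215),6)"
```

```text
time_s: 18.05
tool_pos: [0.3924, -0.2407, 0.0541]
tool_rot: [-179.9, 0.1, 71.9]
force: [-1.9, -2.0, 1.4]
grip_width: 0.0078
grasp_force: 5.0
[-1.92166082 -1.96481587  1.39329981]
t 18.05 at [ 0.3924 -0.2407  0.0541] rot [-1.799e+02  1.000e-01  7.190e+01] w 0.0078 dp [-3.65 -0.12 -0.24] twist -0.1
```

View pics/p5.png

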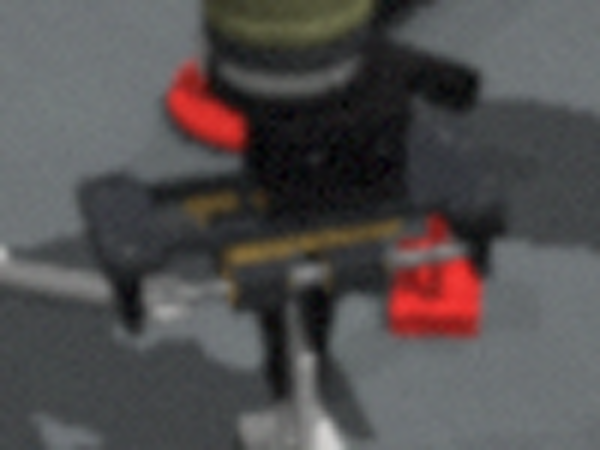

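The fin is seen edge-on at crop (305,350) and looks upright. Now let go, lift and measure it before the final grasp.

```bash
python3 -m jog '[{"dp":[0,0,0],"twist":0,"fingers":0.3},{"dp":[0,0,0],"twist":0,"fingers":0.5},{"dp":[0,0,0],"twist":0,"fingers":0.5},{"dp":[0,0,-5],"twist":0,"fingers":0.5},{"dp":[0,0,-11],"twist":0,"fingers":0.5},{"dp":[0,0,-17],"twist":0,"fingers":0.5},{"dp":[-10,0,-17],"twist":0,"fingers":0.5},{"dp":[-10,0,-17],"twist":0,"fingers":0.5}]' 25
python3 -c "
from h import *
fin(.392,-.241)
go(.392,-.241,.0565,72)"
```

```text
time_s: 19.1
tool_pos: [0.3611, -0.3378, 0.225]
tool_rot: [179.9, 0.2, 71.8]
force: [0.0, 0.4, -0.1]
grip_width: 0.0433
grasp_force: 0.0
scene fin 70 [ 393.3 -242.2] [54.8  8.9] 72.9 zmax 0.0901
scene foot 201 [ 383.4 -240.2] [75.6 67.4] 71.8 zmax 0.0199
top fin 95 [ 391.6 -241.7] [45.7  8.6] 71.2 zmax 0.0875
top foot 349 [ 392.  -237.1] [73.3 87.4] 13.5 zmax 0.0198
t 19.2 at [ 0.3593 -0.3393  0.2236] rot [-1.799e+02  1.000e-01  7.150e+01] w 0.0437 dp [10.39  0.   16.7 ] twist -0.5
```

```bash
python3 -m jog '[{"dp":[10,0,4],"twist":0,"fingers":0.5},{"dp":[10,0,8],"twist":0,"fingers":0.5},{"dp":[10,0,13],"twist":0,"fingers":0.5},{"dp":[10,0,16.8],"twist":0,"fingers":0.5},{"dp":[10,0,16.8],"twist":0,"fingers":0.5},{"dp":[10,0,16.8],"twist":0,"fingers":0},{"dp":[10,0,16.8],"twist":0,"fingers":0},{"dp":[10,0,16.8],"twist":0,"fingers":0}]' 30
python3 -c "
from h import *
go(.392,-.2415,.0565,72)"
```

```text
time_s: 20.2
tool_pos: [0.3935, -0.2408, 0.0571]
tool_rot: [179.9, 0.1, 71.9]
force: [0.7, 0.4, -0.8]
grip_width: 0.021
grasp_force: 0.0
t 20.2 at [ 0.3935 -0.2408  0.0571] rot [1.799e+02 1.000e-01 7.190e+01] w 0.021 dp [-0.11 -0.12  0.06] twist -0.1
```

```bash
python3 -m jog '[{"dp":[0,0,0],"twist":0,"fingers":0},{"dp":[0,0,0],"twist":0,"fingers":0},{"dp":[0,0,0],"twist":0,"fingers":0},{"dp":[0,0,-4],"twist":0,"fingers":0},{"dp":[0,0,-9],"twist":0,"fingers":0},{"dp":[0,0,-13.5],"twist":0,"fingers":0},{"dp":[0,0,-13.5],"twist":0,"fingers":0}]' 30
python3 -c "
from h import *
go(.500,-.2607,.192,72)
print(env.get_obs()['force'],env.get_obs()['grasp_force'])"
```

```text
time_s: 21.08
tool_pos: [0.3946, -0.241, 0.1935]
tool_rot: [179.7, 0.2, 71.9]
force: [-0.1, -0.2, -5.0]
grip_width: 0.008
grasp_force: 30.0
t 21.07 at [ 0.3946 -0.241   0.1935] rot [179.7   0.2  71.9] w 0.008 dp [ 1.4  10.63  0.2 ] twist -0.1
[-0.14530221 -0.18150368 -5.0155737 ] 29.997319970279932
```

```bash
python3 -m jog '[{"dp":[1.4,3,0],"twist":0,"fingers":0},{"dp":[1.4,6,0],"twist":0,"fingers":0},{"dp":[1.4,9,0],"twist":0,"fingers":0},{"dp":[1.4,10.6,0],"twist":0,"fingers":0},{"dp":[1.4,10.6,0],"twist":0,"fingers":0},{"dp":[1.4,10.6,0],"twist":0,"fingers":0}]' 30
python3 -c "
from h import *
go(.5595,-.2803,.1855,72)
W=cloud(shot('scene')).reshape(-1,3)
q=W[(np.hypot(W[:,0]-.5,W[:,1]+.261)<.06)&(W[:,2]>.12)&(W[:,2]<.16)]
print('foot z pctl',np.percentile(q[:,2],[1,5,20,50]))
c=shot('scene'); save(c,'p6.png',(210,150,330,240),6)"
```

```text
time_s: 21.82
tool_pos: [0.4966, -0.2588, 0.1891]
tool_rot: [-179.8, 0.0, 72.0]
force: [0.1, -0.3, -3.6]
grip_width: 0.0079
grasp_force: 30.0
t 21.82 at [ 0.4966 -0.2588  0.1891] rot [-179.8    0.    72. ] w 0.0079 dp [-0.09  6.65  0.33] twist -0.0
foot z pctl [0.13468294 0.13702442 0.14353573 0.14820066]
```

View pics/p6.png

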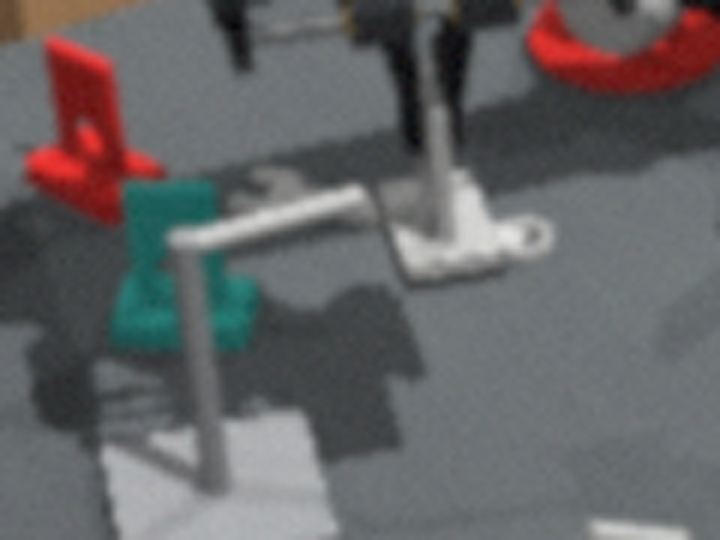

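The peg points from (175,240) to its free end at (365,198) in the crop. The held block hangs upright just beyond that end with its fin at (437,150), lined up with the peg. Insert half way and check the force.

```bash
python3 -m jog '[{"dp":[0,0.8,0],"twist":0,"fingers":0},{"dp":[0,1.6,0.05],"twist":0,"fingers":0},{"dp":[0,2.4,0.1],"twist":0,"fingers":0},{"dp":[0,3.2,0.2],"twist":0,"fingers":0},{"dp":[0,4,0.3],"twist":0,"fingers":0},{"dp":[0,4,0.3],"twist":0,"fingers":0}]' 30
python3 -c "
from h import *
go(.5595,-.2803,.1855,72)"
```

```text
time_s: 22.68
tool_pos: [0.5364, -0.2719, 0.1873]
tool_rot: [-179.9, 0.0, 72.0]
force: [-0.1, -0.6, -3.6]
grip_width: 0.0078
grasp_force: 30.0
t 22.68 at [ 0.5364 -0.2719  0.1873] rot [-179.9    0.    72. ] w 0.0078 dp [-0.09  2.45  0.18] twist -0.0
```

```bash
python3 -m jog '[{"dp":[0,0.8,0.1],"twist":0,"fingers":0},{"dp":[0,1.6,0.2],"twist":0,"fingers":0},{"dp":[0,2.3,0.3],"twist":0,"fingers":0},{"dp":[0,2.3,0.3],"twist":0,"fingers":0},{"dp":[0,2.3,0.6],"twist":0,"fingers":0},{"dp":[0,2.3,0.8],"twist":0,"fingers":0},{"dp":[0,2.3,0.9],"twist":0,"fingers":0},{"dp":[0,2.3,0.9],"twist":0,"fingers":0}]' 15
python3 -c "
from h import *
go(.5595,-.2803,.1785,72)
c=shot('scene'); save(c,'p7.png',(210,150,330,240),6)"
```

```text
time_s: 23.68
tool_pos: [0.5576, -0.2791, 0.1786]
tool_rot: [-179.9, 0.1, 71.9]
force: [-0.6, 0.6, -2.2]
grip_width: 0.0081
grasp_force: 15.0
t 23.68 at [ 0.5576 -0.2791  0.1786] rot [-1.799e+02  1.000e-01  7.190e+01] w 0.0081 dp [-0.06  0.22  0.01] twist -0.1
```

View pics/p7.png

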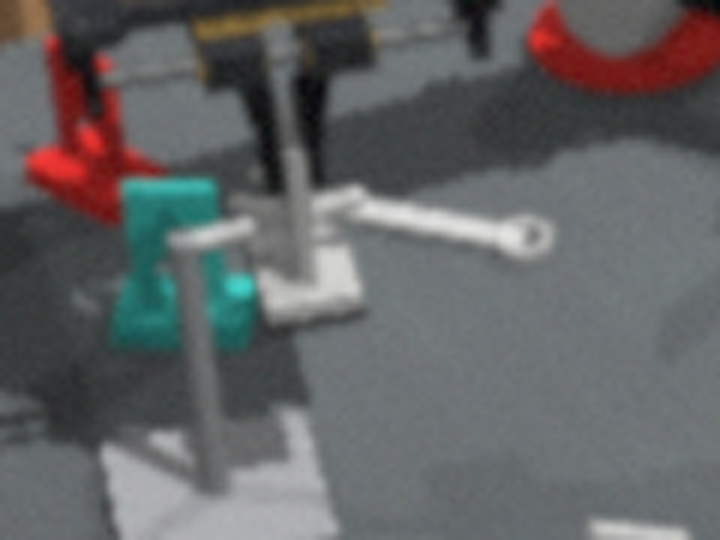

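The peg passes through the hole, with its free end visible at (355,195) past the fin and the post at (180,240). Now lower it the last bit, let go gently and rise.

```bash
python3 -m jog '[{"dp":[0,0,0.2],"twist":0,"fingers":0},{"dp":[0,0,0.3],"twist":0,"fingers":0},{"dp":[0,0,0.3],"twist":0,"fingers":0.15},{"dp":[0,0,0.3],"twist":0,"fingers":0.25},{"dp":[0,0,0.3],"twist":0,"fingers":0.35},{"dp":[0,0,-3],"twist":0,"fingers":0.35},{"dp":[0,0,-8],"twist":0,"fingers":0.35},{"dp":[0,0,-12],"twist":0,"fingers":0.35}]' 5
python3 -c "
from h import *
for nm in('scene','top'):
    c=shot(nm); W=cloud(c).reshape(-1,3)
    q=W[(np.hypot(W[:,0]-.5595,W[:,1]+.280)<.05)]
    p=q[(q[:,2]>.185)&(q[:,2]<.22)]
    if len(p)>15: print(nm,'fin top',len(p),cv2.minAreaRect((p[:,:2]*1000).astype(np.float32)),p[:,2].max(),np.percentile(p[:,2],95))
    if nm=='scene': save(c,'p8.png',(210,150,330,240),6)
go(.5361,-.0345,.25,-10.3)"
```

```text
time_s: 24.72
tool_pos: [0.5582, -0.2789, 0.3005]
tool_rot: [180.0, 0.1, 71.9]
force: [0.3, -0.7, -0.9]
grip_width: 0.0304
grasp_force: 0.0
scene fin top 53 ((561.1773681640625, -282.19525146484375), (52.152252197265625, 8.858060836791992), 74.70201110839844) 0.20955833999853193 0.20812580535648295
top fin top 17 ((567.0364990234375, -266.0068359375), (8.532754898071289, 16.03362274169922), 10.325759887695312) 0.2074755624420823 0.20690397680997963
t 24.82 at [ 0.5603 -0.2793  0.304 ] rot [1.796e+02 1.000e-01 7.190e+01] w 0.03 dp [22.53 -9.93  5.28] twist 82.2
```

View pics/p8.png

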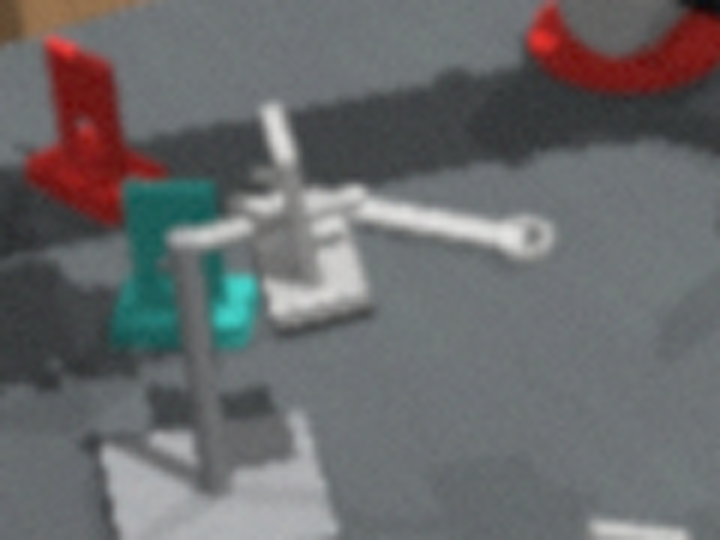

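The block hangs freely on the peg, fin at (285,180) and foot at (315,290), upright. Now the worn block at the lip.

```bash
python3 -m jog '[{"dp":[22.5,-9.9,0],"twist":82.2,"fingers":0.5},{"dp":[22.5,-9.9,0],"twist":82.2,"fingers":0.5},{"dp":[22.5,-9.9,0],"twist":82.2,"fingers":0.5},{"dp":[22.5,-9.9,0],"twist":82.2,"fingers":0.5},{"dp":[22.5,-9.9,2],"twist":82.2,"fingers":0.5},{"dp":[22.5,-9.9,5],"twist":82.2,"fingers":0.5},{"dp":[22.5,-9.9,9],"twist":82.2,"fingers":0.5},{"dp":[22.5,-9.9,12],"twist":82.2,"fingers":0.5}]' 25
python3 -c "
from h import *
go(.5361,-.0345,.105,-10.3); onramp()"
```

```text
time_s: 25.82
tool_pos: [0.5324, -0.0345, 0.1762]
tool_rot: [179.9, 0.2, -10.5]
force: [0.1, -0.1, -0.6]
grip_width: 0.0433
grasp_force: 0.0
t 25.82 at [ 0.5324 -0.0345  0.1762] rot [179.9   0.2 -10.5] w 0.0433 dp [ 0.39 -0.07  7.12] twist -0.2
scene fin pts 242 ctr mm [-43.5 -52.9  71.1] x range [-67.5 -23.6] zmax 88.0
```

```bash
python3 -m jog '[{"dp":[0.2,-0.1,4],"twist":0,"fingers":0.5},{"dp":[0.2,-0.1,7.2],"twist":0,"fingers":0.5},{"dp":[0.2,-0.1,7.2],"twist":0,"fingers":0.5},{"dp":[0.2,-0.1,7.2],"twist":0,"fingers":0.1},{"dp":[0.2,-0.1,7.2],"twist":0,"fingers":0},{"dp":[0.2,-0.1,7.2],"twist":0,"fingers":0},{"dp":[0.2,-0.1,7.2],"twist":0,"fingers":0},{"dp":[0.2,-0.1,7.2],"twist":0,"fingers":0}]' 30
python3 -c "
from h import *
print(env.get_obs()['grasp_force'],env.get_obs()['force'])
go(.604,.2635,.25,2.1)"
```

```text
time_s: 26.92
tool_pos: [0.5357, -0.0341, 0.1069]
tool_rot: [179.9, 0.0, -10.3]
force: [0.6, -1.2, 1.1]
grip_width: 0.0081
grasp_force: 30.0
30.002811299928 [ 0.57473805 -1.17938139  1.14079031]
t 26.93 at [ 0.5357 -0.0341  0.1069] rot [179.9   0.  -10.3] w 0.0081 dp [  1.41 -30.49 -14.35] twist -12.4
```

```bash
python3 -m jog '[{"dp":[0,0,-5],"twist":0,"fingers":0},{"dp":[0,0,-11],"twist":0,"fingers":0},{"dp":[-1.7,-5,-13],"twist":-5,"fingers":0},{"dp":[-1.7,-29.8,-13],"twist":-12.4,"fingers":0},{"dp":[-1.7,-29.8,-13],"twist":-12.4,"fingers":0},{"dp":[-1.7,-29.8,-13],"twist":-12.4,"fingers":0},{"dp":[-1.7,-29.8,-13],"twist":-12.4,"fingers":0},{"dp":[-1.7,-29.8,-13],"twist":-12.4,"fingers":0}]' 30
python3 -c "
from h import *
print(env.get_obs()['grasp_force'],env.get_obs()['force'])
go(.572,.2625,.07,2.1)"
```

```text
time_s: 27.92
tool_pos: [0.5683, 0.2706, 0.2345]
tool_rot: [-179.7, 0.4, 2.8]
force: [-0.9, 0.7, -3.7]
grip_width: 0.0076
grasp_force: 30.0
29.973731099744327 [-0.92340709  0.65285355 -3.66293119]
t 27.93 at [0.5683 0.2706 0.2345] rot [-179.7    0.4    2.8] w 0.0076 dp [ 0.43  0.91 16.45] twist 0.7
```

```bash
python3 -m jog '[{"dp":[0,0,4],"twist":0,"fingers":0},{"dp":[0,0,9],"twist":0,"fingers":0},{"dp":[0,0,13],"twist":0,"fingers":0},{"dp":[0,0,15.5],"twist":0,"fingers":0},{"dp":[0,0,16.3],"twist":0,"fingers":0},{"dp":[0,0,16.9],"twist":0,"fingers":0},{"dp":[0,0,17.2],"twist":0,"fingers":0}]' 12
python3 -c "
from h import *
print(env.get_obs()['grasp_force'],env.get_obs()['force'])
go(.572,.2625,.067,2.1)"
```

```text
time_s: 28.8
tool_pos: [0.5766, 0.2613, 0.0687]
tool_rot: [179.9, -0.5, 2.0]
force: [2.3, -4.9, 12.9]
grip_width: 0.008
grasp_force: 12.0
12.021305121525074 [ 2.30875727 -4.89640757 12.86947908]
t 28.8 at [0.5766 0.2613 0.0687] rot [179.9  -0.5   2. ] w 0.008 dp [-0.46 -0.13  0.16] twist -0.1
```

```bash
python3 -m jog '[{"dp":[0.7,0,0],"twist":0,"fingers":0},{"dp":[1.4,0,0],"twist":0,"fingers":0},{"dp":[2.1,0,0.1],"twist":0,"fingers":0},{"dp":[2.8,0,0.3],"twist":0,"fingers":0},{"dp":[3.4,0,0.6],"twist":0,"fingers":0},{"dp":[3.4,0,0.6],"twist":0,"fingers":0.2},{"dp":[3.4,0,0.6],"twist":0,"fingers":0.4},{"dp":[3.4,0,0.6],"twist":0,"fingers":0.5}]' 5
python3 -m jog '[{"dp":[0,0,0],"twist":0,"fingers":0.5},{"dp":[0,0,-5],"twist":0,"fingers":0.5},{"dp":[0,0,-11],"twist":0,"fingers":0.5},{"dp":[-5,0,-16],"twist":0,"fingers":0.5},{"dp":[-12,0,-18],"twist":0,"fingers":0.5},{"dp":[-12,0,-18],"twist":0,"fingers":0.5},{"dp":[-12,0,-18],"twist":0,"fingers":0.5}]' 5
python3 -c "
from h import *
fin(.61,.262,lo=.065)
c=shot('scene'); save(c,'p9.png',(200,140,440,410),2.2)
W=cloud(c).reshape(-1,3); q=W[(np.hypot(W[:,0]-.5595,W[:,1]+.280)<.05)&(W[:,2]>.19)&(W[:,2]<.22)]; print(len(q),cv2.minAreaRect((q[:,:2]*1000).astype(np.float32)),q[:,2].max())
print(env.get_obs()['time_s'],env.get_obs()['force'])"
```

```text
time_s: 29.8
tool_pos: [0.6056, 0.2638, 0.0582]
tool_rot: [180.0, 0.1, 2.2]
force: [0.7, 0.1, -0.3]
grip_width: 0.03
grasp_force: 0.0
time_s: 30.68
tool_pos: [0.4856, 0.2595, 0.2394]
tool_rot: [179.9, -0.1, 2.2]
force: [0.3, -0.7, -0.0]
grip_width: 0.0437
grasp_force: 0.0
scene fin 199 [603.1 263. ] [48.  11.7] 0.0 zmax 0.0935
scene foot 562 [604.6 252.9] [107.3 101.5] 1.8 zmax 0.02
top fin 65 [608.3 264. ] [34.6  9.7] 2.0 zmax 0.0922
top foot 190 [618.7 256. ] [116.5  80. ] 49.8 zmax 0.02
48 ((561.0880737304688, -281.97540283203125), (53.55006790161133, 8.045191764831543), 73.39109802246094) 0.2099890012460437
30.825 [ 0.24544643 -0.97331833 -0.02806419]
```

View pics/p9.png

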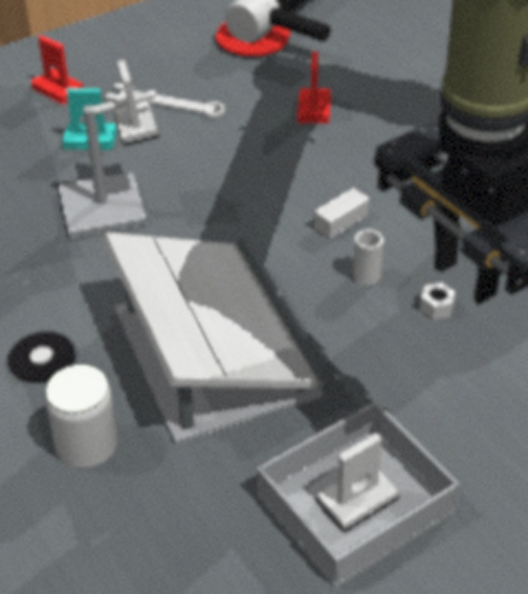

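The worn block stands flat in the tray at (357,480), the sound one hangs on the peg at (130,100), and the other things are where they were. One numeric tilt check, then hand in.

```bash
python3 -c "
from h import *
W=cloud(shot('scene')).reshape(-1,3); q=W[(np.hypot(W[:,0]-.56,W[:,1]+.281)<.05)&(W[:,2]>.1)&(W[:,2]<.22)]
u=np.array([.309,.951]); t=(q[:,:2]-[.56,-.281])@u
b=[(a,q[(abs(t-a)<.004)][:,2].max()) for a in (-.016,-.008,0,.008,.016)]; print(b)
s=np.polyfit(*np.array(b).T,1)[0]; print('tilt deg',np.degrees(np.arctan(s)))
if abs(s)<.2: print(env.sign_off())"
```

```text
[(-0.016, np.float64(0.20767317240564098)), (-0.008, np.float64(0.20785233257386518)), (0, np.float64(0.20755897441549515)), (0.008, np.float64(0.20967672160478262)), (0.016, np.float64(0.20904696796254854))]
tilt deg 3.2708816725961194
the job is handed in; nothing more can be done
None
```

I've handed the job in: the block that stayed on the ramp hangs by its hole on the peg (about 3° sideways tilt), and the one that slid stands upright in the tray. Both are let go, no bystander was seen to move, and it took about 31 s of the 72 s; the hand-in printed no verdict.

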